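Set up the tilt wedge and hold a sample slide flush on its slope

ROBOT

A 6-joint arm with a two-finger parallel gripper is mounted at the origin on a cart in front of the work surface, level with it; the furniture and walls round the work are solid. World frame = base frame: x ahead of the robot, y to its left, z up, the work surface at z = 0. Lengths are in m, angles in rad, forces in N, time in s.
With the tool pointing down it reaches from about 0.375 to 0.9 m from the base axis. Payload 3.1 kg.
Tool frame: the origin (TCP) lies midway between the tips of the shut fingers; the grasp point (between the pads) lies 19 mm behind it (env.hold_point_z is the z of the grasp point in the tool frame, in m); z points along the fingers, y is the direction in which the jaws open and shut (so a half turn about z gives the same grasp; the last joint's range is limited). The gripper opens to 87 mm and grips with 3 to 60 N. Pads are 19 mm wide; open, the fingers measure 117 mm over their backs; the gripper's body (75 mm by 190 mm) begins 51 mm behind the grasp point.
Start: joints at [-1.413, 0.527, 1.433, -0, 1.181, -0.178], TCP at [0.207, -0.59, 0.223] pointing down, gripper open.
Joint ranges: [-3.08, 3.08], [-0.75, 2.2], [0.22, 2.44], [-1.43, 4.57], [0, 2.65], [-2.85, 2.85]. Speed limits (rad/s): [2.79, 2.79, 3.14, 3.14, 3.14, 3.14].

INTERFACE

Orientations are given as a unit quaternion [x, y, z, w].
In Python, from cell import env gives the robot as it stands.
- The arm moves only by the shell command python3 -m jog 'ROWS' [OPENING] [FORCE]. ROWS is JSON, a list of rows, each an object with "xyz": the shift along the tool's x, y, z in mm, a list of three; "twist": the turn about the tool's z in degrees. In form: [{"xyz": [dx, dy, dz], "twist": twist}, ...]. A call has 1 to 20 rows; each row is the pose to reach, as a shift and turn from the pose commanded when the call began, along the tool's axes at that moment; what a row does not reach only later rows make up. A row lasts 1/8 s, in which the tool goes at most 62.5 mm and 10.7 degrees, less where a joint would pass 70% of its speed; a pose out of reach is approached as far as the arm can. A call with a gripper value outside its range is refused whole. OPENING is the opening in per cent of the stroke, from 0 (shut) to 100 (fully open), set as the call begins (- or left out, the last holds). The fingers move at their own pace and stop on an object; FORCE is the grip in N (left out, the last holds). Time passes only in rows, so rows that repeat a pose let the fingers close. It gives the time, the measured TCP pose, the force and the opening at its end, in the units of the state.
- env.sense(): the state, without advancing time (a new reading comes with each control period).
- env.grab_frame(name): name is "scene" or "top" or "wrist"; returns (picture, depth): 480x640x3 uint8, blue, green, red; 480x640 float32, m along the optical axis (not along the pixel's ray), 0 where there is no reading.
- env.camera_info(name): a dict with "fx", "fy", "cx", "cy" (pixels), "k1" (the pictures are not rectified: a ray, as slopes to the right and down, at radius r is drawn at 1 + k1 r^2 times it, then the intrinsics apply), "origin" and "rotation" of the camera in the world; the wrist camera has in their place "hand_eye" (4x4, takes a point from camera to tool coordinates, whose origin is the TCP and whose axes are the flange's). Camera axes: x right, y down, z forward; pixel columns grow to the right and rows downward; lengths in m; the calibration is good to about 2 mm. A picture is of the moment at which its call begins: read the wrist's pose just before it. camera_info takes no time and is no camera call.
- env.sign_off(): hands the job in, once; it reports no verdict.
The state is a dict: "time": time; "qpos": joint angles; "qvel": joint speeds; "joint_torque": joint torques, N m; "eef_pos": TCP position; "eef_rot": TCP orientation; "ft_force": force on the tool from outside, world axes, zero at the start; "wrist_torque": the same for the moment, N m; "width": finger opening in m.
Only numpy, scipy, OpenCV 4.12 (cv2) and the standard library are available. Lean on these libraries where they do the work, as an engineer would, in place of code of your own. Each camera call takes 0.05 s, during which the arm holds its last target.

TASK

Stack the adjustable wedge squarely on the steel riser block, standing flat with its edges in line with the block's, and let go of it. Then take the slide carrier by its upright grip, tilt it to the wedge's slope and hold it pressed gently and flush on the middle of the sloping plate, long side running up the slope. Finish still holding it there, pressed with a light force, without touching the wedge or the block with the gripper, and leave the other things on the table where they are.

Things in the scene. Friction and masses are not known exactly. Their poses are not given: they have to be found in the camera images.
- riser: plain steel block, fixed to the table, 80 x 50 mm in plan (x, y) and 30 mm high, edges sharp. Origin: centre of its underside; x along the 80 mm side, z up. Either way round is the same.
- wedge: adjustable wedge, loose, 0.38 kg: aluminium base plate 80 x 50 x 14 mm (x, y, z), same plan as the riser, with a hinged steel plate on it that slopes up towards +x. Origin: centre of the base plate's underside; z up. Grip the base plate's sides, 50 mm apart in y; the hinged plate is only 36 mm wide, so fingers pass beside it. At most 50 mm high. May be stacked either way round.
- wedge_face (a point): centre of the upper face of the wedge's hinged plate (80 mm along x, 36 mm along y). x points up the slope, z is the face's outward normal. The hinge is clamped at a slope between 9 and 19 degrees, different each run, and stays put under normal handling.
- slide: slide carrier, loose, 60 g: flat aluminium plate 76 x 30 x 5 mm (x, y, z) with two glass windows and, mid-top, an upright grey grip 30 mm long (x), 10 mm thick (y), reaching 43 mm above the underside; grip it across the 10 mm. Origin: centre of the flat underside, which goes on the slope; x along the 76 mm side, z up. Either way round is the same.
- slide_grip (a point): point in the upright grip of the slide carrier, on its axis, 30 mm above the carrier's underside (25 mm above the top of the plate); same axes as the carrier. Held here with a moderate grip (about 15 N) the carrier can pivot a few degrees between the pads when pressed on a face.
- objective_case: closed round case, black with a pale lid, 36 mm across, 62 mm high, standing; origin: centre of its underside. Not to be disturbed.
- dish: clear closed petri dish, 63 mm across, 15 mm high; origin: centre of its underside. Not to be disturbed.
- ring_filter: glass filter in a black ring, 45 mm across, 8 mm thick, lying flat; origin: centre of its underside. Not to be disturbed.
- pin_jar: clear jar of pins, 61 mm across, 86 mm high; origin: centre of its underside. Not to be disturbed.
There are look-alikes about, which are no part of the job. What is shaped like the slide but purple is not meant.

How it is judged:
By the outcome, as a careful person would: the job done as asked, in the order asked, and still so for the second after the job is handed in, while the arm keeps its last pose, push and grip.
It also fails if it takes over 51 s, if anything falls off the work surface, if the arm or the gripper's body presses on something with over 40 N, if the wrist force passes 120 N, or if a joint passes its speed limit or range.

## Working session

There is one attempt and no reset: what is moved stays moved. The work goes in short steps, Python scripts to look and compute and a shell command to move; the robot and the scene stay as the last step left them, time stands still between calls to the robot, and variables do not carry over. Pictures are saved under pics/ and viewed, and the job is handed in when it is done.

```bash
ls -la; mkdir -p pics
python3 - <<'E'
from cell import env
import cv2
s=env.sense()
for k,v in s.items(): print(k,v)
print(env.hold_point_z)
for n in ["scene","top","wrist"]:
    print(n,env.camera_info(n))
    p,d=env.grab_frame(n); cv2.imwrite(f"pics/{n}0.png",p)
    import numpy as np; np.save(f"pics/{n}0_d.npy",d)
E
python3 -m jog --help | head -30
```

```text
total 12
drwxr-xr-x  3 agent agent 4096 Dec  6 14:36 .
drwxr-xr-x 23 root  root  4096 Dec  6 14:36 ..
drwxr-xr-x  2 agent agent 4096 Dec  6 14:36 pics
time 0.0
qpos [-1.41249782e+00  5.28471703e-01  1.43390692e+00 -1.92327907e-05
  1.18137443e+00 -1.78534029e-01]
qvel [ 0.00128638 -0.00075191  0.00041202  0.00053602  0.00062806 -0.00199855]
joint_torque [-6.03947119e-04 -4.40041387e+01 -1.76592869e+01  6.32940070e-02
  5.82835218e-02 -1.64794260e-04]
eef_pos [ 0.20644747 -0.58914445  0.22156676]
eef_rot [ 9.85850282e-01  1.67624746e-01  2.03702814e-06 -1.08023545e-03]
ft_force [-0.79955822  0.08254273 -0.48046001]
wrist_torque [-0.02841703 -0.02901252 -0.04988128]
width 0.08683828649294231
-0.0187
scene {'fx': 484.91315369637886, 'fy': 484.91315369637886, 'cx': 323.4501870731476, 'cy': 231.02817919519327, 'k1': -0.08286322388637196, 'origin': array([-0.14413417,  0.73802518,  0.51735053]), 'rotation': array([-0.28934373,  0.7846602 , -0.50930164,  0.20297884])}
top {'fx': 459.3071272205154, 'fy': 459.3071272205154, 'cx': 319.84210061486857, 'cy': 238.25070508869536, 'k1': -0.04130717229220647, 'origin': array([ 0.36309461, -0.03924451,  0.94371735]), 'rotation': array([-0.67585665,  0.72817172, -0.08180908,  0.07931591])}
wrist {'fx': 361.32243166385405, 'fy': 361.32243166385405, 'cx': 323.0741156760293, 'cy': 235.4238192015058, 'k1': -0.07276234649709434, 'hand_eye': array([[ 8.01462687e-04, -9.51969475e-01, -3.06191893e-01,
         8.44529364e-02],
       [ 9.99999636e-01,  8.52441961e-04, -3.27779121e-05,
         4.87837543e-04],
       [ 2.92214390e-04, -3.06191756e-01,  9.51969812e-01,
        -1.61596895e-01],
       [ 0.00000000e+00,  0.00000000e+00,  0.00000000e+00,
         1.00000000e+00]])}invalid input: not JSON, or not a number
```

View pics/top0.png

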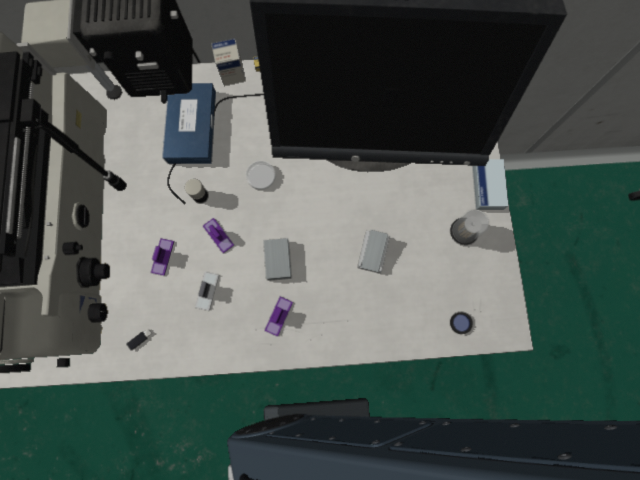

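View pics/scene0.png

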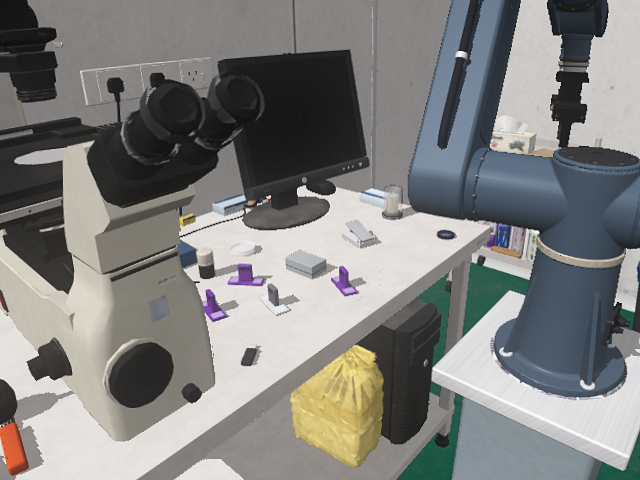

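View pics/wrist0.png

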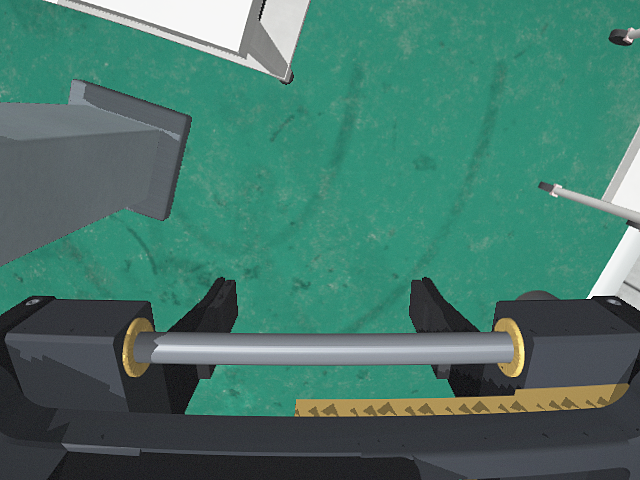

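```bash
cat > h.py <<'E'
import numpy as np, cv2
from scipy.spatial.transform import Rotation as R
from cell import env
def cam(n,s=None):
    i=env.camera_info(n)
    if n=="wrist":
        H=np.array(i["hand_eye"]); T=np.eye(4); T[:3,:3]=R.from_quat(s["eef_rot"]).as_matrix(); T[:3,3]=s["eef_pos"]
        M=T@H; o,Rm=M[:3,3],M[:3,:3]
    else: o,Rm=np.array(i["origin"]),R.from_quat(i["rotation"]).as_matrix()
    return i,o,Rm
def slopes(i,px):
    px=np.atleast_2d(px).astype(float)
    K=np.array([[i["fx"],0,i["cx"]],[0,i["fy"],i["cy"]],[0,0,1]])
    return cv2.undistortPoints(px[:,None],K,np.array([i["k1"],0,0,0.]))[:,0]
def plane(c,px,z):
    i,o,Rm=c; d=np.c_[slopes(i,px),np.ones(len(np.atleast_2d(px)))]@Rm.T
    t=(z-o[2])/d[:,2]; return o+d*t[:,None]
def pts(c,px,dep):
    i,o,Rm=c; d=np.c_[slopes(i,px),np.ones(len(np.atleast_2d(px)))]@Rm.T
    return o+d*np.asarray(dep)[:,None]
def proj(c,P):
    i,o,Rm=c; q=(np.atleast_2d(P)-o)@Rm; a=q[:,:2]/q[:,2:]; r2=(a**2).sum(1)[:,None]
    a=a*(1+i["k1"]*r2); return np.c_[a[:,0]*i["fx"]+i["cx"],a[:,1]*i["fy"]+i["cy"]]
E
python3 - <<'E'
from h import *
p=cv2.imread("pics/top0.png"); d=np.load("pics/top0_d.npy")
c=cam("top")
for n,u in dict(riser=(278,258),wedge=(373,251),slide=(207,291),case=(196,190),dish=(261,176),jar=(466,231),ring=(461,323),p1=(279,316),p2=(218,235),p3=(162,257),tbl=(320,300)).items():
    print(n,np.round(pts(c,[u],[d[u[1],u[0]]])[0],4))
crop=p[210:345,140:400]; cv2.imwrite("pics/top0c.png",cv2.resize(crop,None,fx=3,fy=3,interpolation=cv2.INTER_CUBIC))
E
```

```text
riser [0.5406 0.037  0.03  ]
wedge [ 0.5397 -0.1555  0.0344]
slide [0.4858 0.1852 0.0183]
case [0.6865 0.1929 0.0632]
dish [0.7243 0.0651 0.0169]
jar [ 0.5561 -0.3331  0.0828]
ring [ 0.3844 -0.3219  0.0052]
p1 [0.4242 0.041  0.0344]
p2 [0.5931 0.1537 0.0478]
p3 [0.5626 0.2769 0.0188]
tbl [ 0.4526 -0.0415  0.001 ]
```

View pics/top0c.png

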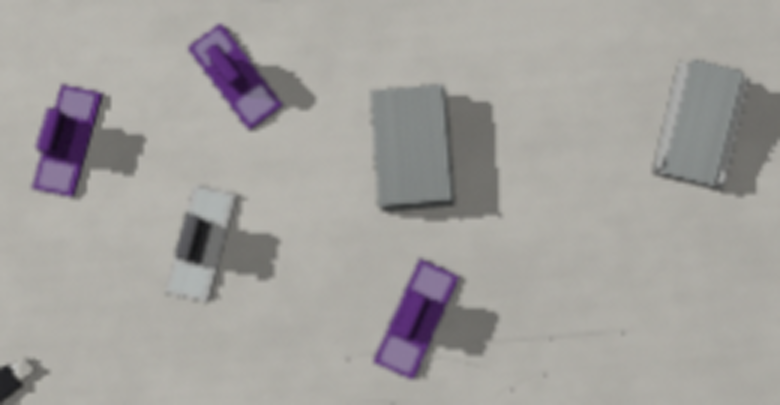

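```bash
cat >> h.py <<'E'
def cloud(c,d,x0,y0,x1,y1):
    v,u=np.mgrid[y0:y1,x0:x1]; px=np.c_[u.ravel(),v.ravel()]; dd=d[y0:y1,x0:x1].ravel(); k=dd>0
    return pts(c,px[k],dd[k]),px[k]
def rect(P2):
    (cx,cy),(w,h),a=cv2.minAreaRect((P2*1000).astype(np.float32)); 
    if w<h: w,h,a=h,w,a+90
    a=(a+90)%180-90
    return np.round([cx,cy,w,h,a],1)
def info(s):
    m=R.from_quat(s["eef_rot"]).as_matrix(); print("t",round(s["time"],2),"tcp",np.round(s["eef_pos"]*1000,1),"xyaw",round(np.degrees(np.arctan2(m[1,0],m[0,0])),2),"F",np.round(s["ft_force"],2),"w",round(s["width"]*1000,1)); return m
E
python3 - <<'E'
from h import *
d=np.load("pics/top0_d.npy"); c=cam("top")
for n,b,zr in [("riser",(250,225,305,290),(.027,.035)),("wedge",(345,215,400,285),(.006,.06)),("slide",(185,265,230,320),(.003,.06))]:
    P,px=cloud(c,d,*b); k=(P[:,2]>zr[0])&(P[:,2]<zr[1]); Q=P[k]
    print(n,rect(Q[:,:2]),k.sum(),Q[:,2].min(),Q[:,2].max())
    if n=="wedge":
        Q=Q[Q[:,2]>.018]; A=np.c_[Q[:,:2],np.ones(len(Q))]; s=np.linalg.lstsq(A,Q[:,2],rcond=None)[0]; print(s,np.degrees(np.arctan(np.hypot(*s[:2]))),"dir up",np.degrees(np.arctan2(s[1],s[0])))
for u in [(300,150),(400,155),(480,155),(450,80),(115,180)]:
    print(u,pts(c,[u],[d[u[1],u[0]]])[0])
E
```

```text
riser [540.7  40.7  80.9  50.3   1. ] 951 0.02702506325992582 0.03467582774609557
wedge [ 552.6 -161.5  102.2   50.1  -18.5] 966 0.006042841852836656 0.046657031536720406
[ 0.27591993 -0.09960214 -0.13180996] 16.348886259803134 dir up -19.84867264517645
slide [486.4 189.6 111.1  88.7  -4.2] 625 0.003008723362674326 0.04646163687880933
(300, 150) [ 0.71585661 -0.02469819  0.15527857]
(400, 155) [ 0.6927867  -0.2082035   0.15371445]
(480, 155) [ 0.68197633 -0.35634014  0.15408205]
(450, 80) [ 0.73531554 -0.26039233  0.32836674]
(115, 180) [0.7197384  0.3582086  0.06721641]
```

```bash
python3 -m jog '[{"xyz":[46,-29,0],"twist":-10.5},{"xyz":[92,-58,0],"twist":-21},{"xyz":[138,-88,0],"twist":-31.5},{"xyz":[184,-117,0],"twist":-42},{"xyz":[230,-146,5],"twist":-52.5},{"xyz":[276,-175,10],"twist":-63},{"xyz":[322,-205,20],"twist":-73.5},{"xyz":[368,-234,30],"twist":-84},{"xyz":[414,-263,40],"twist":-94.5},{"xyz":[461,-293,50],"twist":-105},{"xyz":[461,-293,60],"twist":-115.5},{"xyz":[461,-293,60],"twist":-126},{"xyz":[461,-293,60],"twist":-136.5},{"xyz":[461,-293,60],"twist":-142},{"xyz":[461,-293,60],"twist":-142},{"xyz":[461,-293,60],"twist":-142}]' 100
python3 - <<'E'
from h import *
s=env.sense(); info(s); print(s["qpos"])
p,d=env.grab_frame("wrist"); cv2.imwrite("pics/w1.png",p); np.save("pics/w1_d.npy",d)
E
```

```text
time: 2.15
eef_pos: [0.5447, -0.1609, 0.1624]
eef_rot: [0.163, 0.987, 0.0, -0.0]
ft_force: [0.1, 0.4, 0.4]
width: 0.0872
t 2.15 tcp [ 544.7 -160.9  162.4] xyaw 161.22 F [0.1  0.43 0.37] w 87.2
[-4.83944711e-01  5.28843562e-01  1.63676808e+00  1.04367800e-05
  9.76316835e-01 -1.72694758e+00]
```

View pics/w1.png

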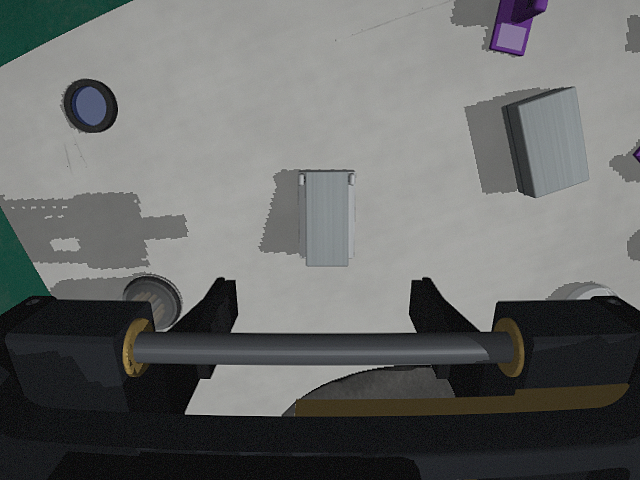

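Run:
```python
from h import *
s=env.sense(); m=info(s)
p=cv2.imread("pics/w1.png"); d=np.load("pics/w1_d.npy"); c=cam("wrist",s)
P,px=cloud(c,d,280,155,375,280)
print("table z",np.median(cloud(c,d,380,200,400,250)[0][:,2]))
k=P[:,2]>.006; print("all",rect(P[k,:2]),k.sum())
k=(P[:,2]>.010)&(P[:,2]<.017); print("base top",rect(P[k,:2]),np.median(P[k,2]),k.sum())
k=P[:,2]>.021; Q=P[k]; print("plate",rect(Q[:,:2]),Q[:,2].max())
A=np.c_[Q[:,:2],np.ones(len(Q))]
f=np.linalg.lstsq(A,Q[:,2],rcond=None)[0]
for _ in range(3):
    r=Q[:,2]-A@f; g=abs(r)<.002; f=np.linalg.lstsq(A[g],Q[g,2],rcond=None)[0]
print("slope",np.degrees(np.arctan(np.hypot(*f[:2]))),np.degrees(np.arctan2(f[1],f[0])),g.sum(),len(g))
P,px=cloud(c,d,485,75,605,210); k=(P[:,2]>.026)&(P[:,2]<.036); print("riser",rect(P[k,:2]),np.median(P[k,2]))
cv2.imwrite("pics/w1c.png",cv2.resize(p[150:290,260:400],None,fx=4,fy=4,interpolation=cv2.INTER_CUBIC))
```

```text
t 2.2 tcp [ 544.7 -160.9  162.5] xyaw 161.23 F [-0.49 -0.11  0.42] w 86.9
table z -0.0009870878072552047
all [ 542.6 -157.2   81.3   50.1  -18.5] 5254
base top [ 543.1 -157.4   80.3   50.1  -18.5] 0.013380308432856147 1005
plate [ 541.1 -157.1   76.9   46.3  -18.7] 0.044483859389139346
slope 16.068530538732585 -18.750621029330024 3969 4016
riser [540.2  41.1  80.3  52.    1.4] 0.029379857163081835
```

View pics/w1c.png

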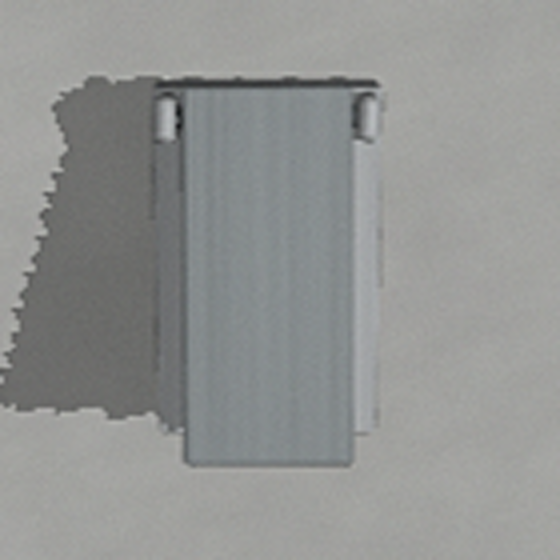

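```bash
python3 -m jog '[{"xyz":[3,2.8,45],"twist":-0.2},{"xyz":[3,2.8,95],"twist":-0.2},{"xyz":[3,2.8,130],"twist":-0.2},{"xyz":[3,2.8,150],"twist":-0.2},{"xyz":[3,2.8,158],"twist":-0.2},{"xyz":[3,2.8,158],"twist":-0.2}]' 100
python3 - <<'E'
from h import *
s=env.sense(); info(s)
E
```

```text
time: 2.95
eef_pos: [0.5429, -0.1574, 0.0045]
eef_rot: [0.161, 0.987, 0.0, -0.0]
ft_force: [-0.8, -0.2, 0.1]
width: 0.087
t 2.95 tcp [ 542.9 -157.4    4.5] xyaw 161.47 F [-0.8  -0.17  0.11] w 87.0
```

```bash
python3 -m jog '[{"xyz":[0,0,1],"twist":0},{"xyz":[0,0,1],"twist":0},{"xyz":[0,0,1],"twist":0},{"xyz":[0,0,1],"twist":0},{"xyz":[0,0,1],"twist":0},{"xyz":[0,0,1],"twist":0}]' 45 35
python3 - <<'E'
from h import *
s=env.sense(); info(s)
E
```

```text
time: 3.7
eef_pos: [0.543, -0.1574, 0.0038]
eef_rot: [0.161, 0.987, -0.0, 0.0]
ft_force: [0.0, 0.7, 2.2]
width: 0.0494
t 3.7 tcp [ 543.  -157.4    3.8] xyaw 161.49 F [0.04 0.69 2.24] w 49.4
```

```bash
python3 -m jog '[{"xyz":[0,0,-8],"twist":0},{"xyz":[0,0,-30],"twist":0},{"xyz":[0,0,-70],"twist":0},{"xyz":[5,15,-110],"twist":-5},{"xyz":[15,45,-140],"twist":-12},{"xyz":[30,82,-140],"twist":-19.7},{"xyz":[30,82,-140],"twist":-19.7},{"xyz":[30,82,-140],"twist":-19.7}]'
python3 - <<'E'
from h import *
s=env.sense(); info(s)
p,d=env.grab_frame("wrist"); cv2.imwrite("pics/w2.png",p); np.save("pics/w2_d.npy",d)
c=cam("wrist",s)
print(proj(c,[[.54,.041,.03]]))
E
```

```text
time: 4.7
eef_pos: [0.5401, -0.07, 0.1433]
eef_rot: [-0.011, 1.0, -0.0, -0.0]
ft_force: [0.8, -0.9, -3.8]
width: 0.0499
t 4.7 tcp [540.1 -70.  143.3] xyaw -178.79 F [ 0.77 -0.88 -3.78] w 49.9
[[461.20088837 234.09549068]]
```

View pics/w2.png

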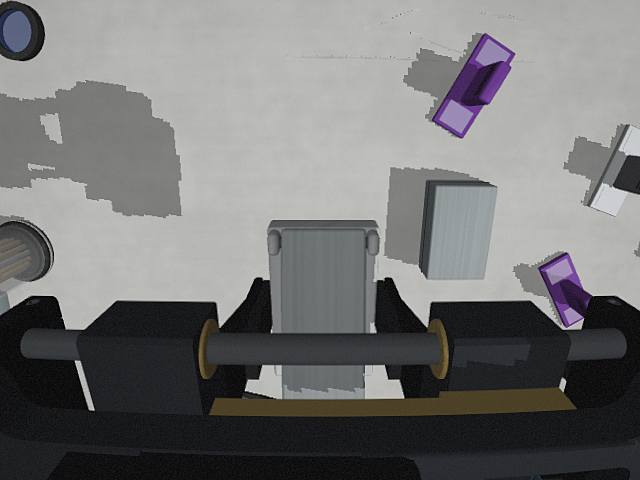

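```bash
cat > meas2.py <<'E'
from h import *
s=env.sense(); m=info(s)
p=cv2.imread("pics/w2.png"); d=np.load("pics/w2_d.npy"); c=cam("wrist",s)
P,px=cloud(c,d,410,165,510,290); 
print("tablez",np.median(cloud(c,d,520,180,560,220)[0][:,2]))
k=(P[:,2]>.027)&(P[:,2]<.033); print("riser",rect(P[k,:2]),np.median(P[k,2]),k.sum())
# line fits of the top face's mask edges
mask=np.zeros(d.shape,np.uint8); q=px[k]; mask[q[:,1],q[:,0]]=255
cn=max(cv2.findContours(mask,0,1)[0],key=cv2.contourArea)[:,0]
W=plane(c,cn,.030)[:,:2]*1000; print("contour rect",rect(W/1000)); 
cv2.imwrite("pics/w2m.png",cv2.resize(p[150:300,250:520],None,fx=3,fy=3,interpolation=cv2.INTER_CUBIC))
P,px=cloud(c,d,262,200,386,275)
L=(P-s["eef_pos"])@m*1000  # tool coords
k=(L[:,2]>-25)&(L[:,2]<6); L=L[k]
print("held front x max",np.percentile(L[:,0],[95,98,99.5]),"z",np.percentile(L[:,2],[2,50,98]))
f=L[L[:,0]>36]; print("front pts",len(f),np.round(np.c_[f][::max(1,len(f)//10)],1))
E
python3 meas2.py
```

```text
t 4.75 tcp [540.4 -70.5 143.2] xyaw -178.84 F [ 0.88  0.32 -3.12] w 49.8
tablez -0.001007483179309654
riser [540.5  40.6  80.6  50.7   1.4] 0.0293264689480546 5648
contour rect [540.   39.8  79.9  50.4   0.9]
held front x max [40.05532848 40.51050315 40.88424906] z [-22.18746113 -17.99600782   0.59792497]
front pts 2372 [[ 39.4 -24.6   3.3]
 [ 39.9 -11.   -1.9]
 [ 39.4   1.3  -3.4]
 [ 40.1  11.   -9. ]
 [ 39.3  18.   -9.4]
 [ 37.6 -24.5  -8.5]
 [ 39.1 -16.9 -16.4]
 [ 38.5  -9.7 -17.1]
 [ 37.7  -2.6 -17.4]
 [ 37.1   4.9 -18.3]
 [ 36.2  12.4 -19.4]]
```

View pics/w2m.png

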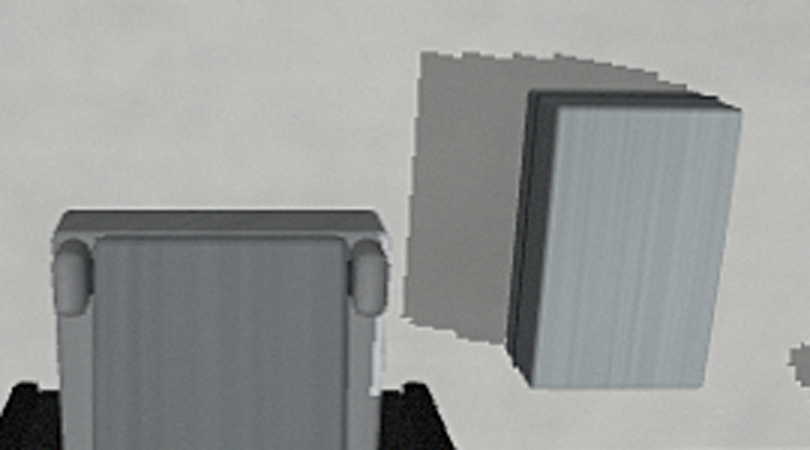

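```bash
cat > edges.py <<'E'
from h import *
def edgefit(c,g,cx,cy,yaw,L,W,z,rng=3.0,skip=()):
    """subpixel edge points near a nominal rectangle -> lines (mm)"""
    a=np.radians(yaw); ex=np.array([np.cos(a),np.sin(a)]); ey=np.array([-ex[1],ex[0]]); o=np.array([cx,cy]); out={}
    for name,n,t,hn,ht in [("+x",ex,ey,L/2,W/2),("-x",-ex,ey,L/2,W/2),("+y",ey,ex,W/2,L/2),("-y",-ey,ex,W/2,L/2)]:
        if name in skip: continue
        pr=[]
        for u in np.linspace(-.85*ht,.85*ht,40):
            ss=np.arange(-rng,rng+.01,.1); X=o+t*u+n*(hn+ss)[:,None]
            q=proj(c,np.c_[X/1000,np.full(len(X),z)]).astype(np.float32)
            v=cv2.remap(g,q[:,0][None],q[:,1][None],cv2.INTER_CUBIC)[0].astype(float)
            gr=np.abs(np.gradient(cv2.GaussianBlur(v[None],(0,0),4)[0])); w=gr*(gr>.5*gr.max())
            pr.append((u,hn+(w*ss).sum()/w.sum(),gr.max()))
        pr=np.array(pr); f=cv2.fitLine(pr[:,:2].astype(np.float32),cv2.DIST_HUBER,0,.01,.01).ravel()
        k=f[1]/f[0]; off=f[3]-k*f[2]; res=np.median(abs(pr[:,1]-(off+k*pr[:,0])))
        out[name]=(off,np.degrees(np.arctan(k)),res,np.median(pr[:,2]))
        print(name,np.round(out[name],2))
    return out
E
python3 - <<'E'
from edges import *
s=env.sense(); c=cam("wrist",s); g=cv2.cvtColor(cv2.imread("pics/w2.png"),cv2.COLOR_BGR2GRAY).astype(np.float32)
edgefit(c,g,540.3,40.4,1.2,80,50,.0293)
edgefit(c,g,540.3,40.4,1.2,80,50,.0293,2)
E
```

```text
+x [4.036e+01 2.000e-02 4.000e-02 2.560e+00]
-x [39.16  0.75  0.21  4.41]
+y [24.88 -0.1   0.07  2.77]
-y [24.22  0.1   0.03  5.06]
+x [4.036e+01 0.000e+00 4.000e-02 2.560e+00]
-x [39.23  0.06  0.07  4.41]
+y [24.88 -0.1   0.07  2.77]
-y [24.27  0.1   0.05  5.05]
```

```bash
python3 -m jog '[{"xyz":[-1,35,0],"twist":0},{"xyz":[-2,75,15],"twist":0},{"xyz":[-2.9,111.2,40],"twist":0},{"xyz":[-2.9,111.2,75],"twist":0},{"xyz":[-2.9,111.2,95],"twist":0},{"xyz":[-2.9,111.2,103],"twist":0},{"xyz":[-2.9,111.2,103],"twist":0},{"xyz":[-2.9,111.2,103],"twist":0}]'
python3 - <<'E'
from h import *
s=env.sense(); info(s)
p,d=env.grab_frame("scene"); cv2.imwrite("pics/s2.png",cv2.resize(p[220:320,230:400],None,fx=4,fy=4,interpolation=cv2.INTER_CUBIC))
p,d=env.grab_frame("top"); cv2.imwrite("pics/t2.png",p)
info(env.sense())
E
```

```text
time: 5.75
eef_pos: [0.5419, 0.0406, 0.0413]
eef_rot: [-0.01, 1.0, -0.0, 0.001]
ft_force: [0.8, -0.2, -3.9]
width: 0.0496
t 5.75 tcp [541.9  40.6  41.3] xyaw -178.85 F [ 0.76 -0.15 -3.9 ] w 49.6
t 5.85 tcp [541.8  40.8  41.5] xyaw -178.83 F [ 0.4   0.12 -3.05] w 49.4
```

View pics/s2.png

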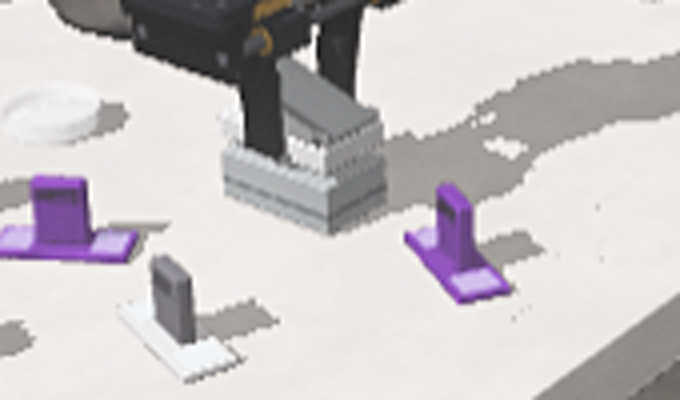

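```bash
python3 -m jog '[{"xyz":[0.8,0,3],"twist":0},{"xyz":[0.8,0,5.5],"twist":0},{"xyz":[0.8,0,6.5],"twist":0},{"xyz":[0.8,0,7.2],"twist":0},{"xyz":[0.8,0,7.2],"twist":0}]'
python3 - <<'E'
from h import *
info(env.sense())
E
```

```text
time: 6.48
eef_pos: [0.5401, 0.0412, 0.0338]
eef_rot: [-0.01, 1.0, 0.0, -0.0]
ft_force: [-0.9, -0.0, 1.8]
width: 0.0496
t 6.47 tcp [540.1  41.2  33.8] xyaw -178.8 F [-0.89 -0.04  1.8 ] w 49.6
```

```bash
python3 -m jog '[{"xyz":[0,0,0],"twist":0}]'
python3 - <<'E'
from h import *
info(env.sense())
p,d=env.grab_frame("top"); cv2.imwrite("pics/t3.png",p); info(env.sense())
p,d=env.grab_frame("wrist"); cv2.imwrite("pics/w3.png",p); info(env.sense())
p,d=env.grab_frame("scene"); cv2.imwrite("pics/s3.png",p); info(env.sense())
cv2.imwrite("pics/s3c.png",cv2.resize(p[230:300,270:350],None,fx=8,fy=8,interpolation=cv2.INTER_CUBIC))
E
```

```text
time: 6.6
eef_pos: [0.5401, 0.0412, 0.0338]
eef_rot: [-0.01, 1.0, 0.0, -0.0]
ft_force: [-1.7, 0.1, 3.5]
width: 0.0497
t 6.6 tcp [540.1  41.2  33.8] xyaw -178.8 F [-1.66  0.06  3.48] w 49.7
t 6.65 tcp [540.1  41.2  33.7] xyaw -178.8 F [-2.63  0.8   4.48] w 49.6
t 6.7 tcp [540.1  41.2  33.7] xyaw -178.8 F [-1.91  0.33  4.95] w 49.6
t 6.75 tcp [540.1  41.2  33.8] xyaw -178.8 F [-3.23  0.15  5.42] w 49.5
```

View pics/s3c.png

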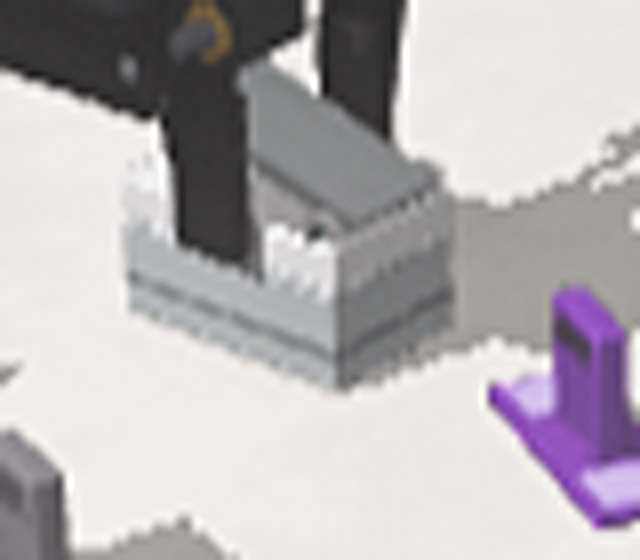

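View pics/w3.png

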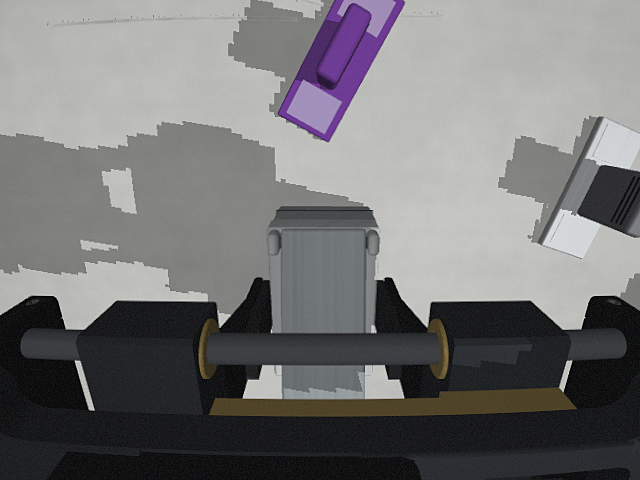

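Run:
```python
from h import *
p=cv2.imread("pics/w3.png")
cv2.imwrite("pics/w3c.png",cv2.resize(p[195:270,255:395],None,fx=5,fy=5,interpolation=cv2.INTER_CUBIC))
```

```text
(no output)
```

View pics/w3c.png

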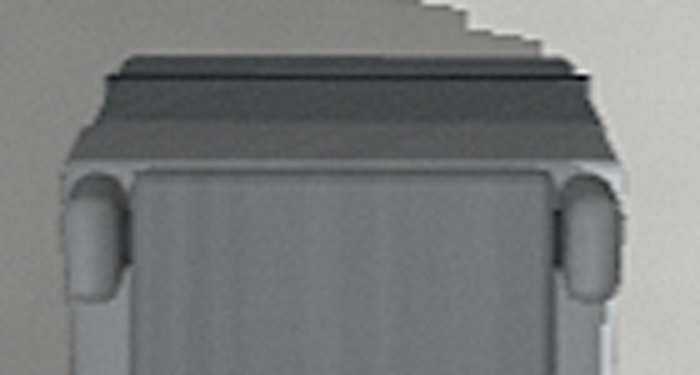

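Run:
```python
from h import *
s=env.sense(); c=cam("wrist",s)
a=np.radians(1.2); ex=np.array([np.cos(a),np.sin(a)]); ey=np.array([-ex[1],ex[0]])
for nm,o in [("wedge@tcp",(539.9,41.2)),("riser est",(540.75,40.8))]:
    for z in (44,30,0):
        for sy in (-1,1):
            X=np.array(o)-40*ex+25*sy*ey; q=proj(c,[[X[0]/1e3,X[1]/1e3,z/1e3-.0007]])[0]
            print(nm,z,sy,np.round((q-[255,195])*5,1),end=" ")
    print()
d=env.grab_frame("wrist")[1]
for v in range(203,232,1):
    P=pts(c,[[323,v],[285,v],[360,v]],d[v,[323,285,360]])*1000; print(v,(v-195)*5,np.round(P[:,[0,2]],1).ravel())
```

```text
wedge@tcp 44 -1 [ 61.1 154.9] wedge@tcp 44 1 [630.4 155.4] wedge@tcp 30 -1 [ 82.7 113.7] wedge@tcp 30 1 [607.9 114.1] wedge@tcp 0 -1 [119.4  43.8] wedge@tcp 0 1 [569.7  44.2] 
riser est 44 -1 [ 56.8 164.1] riser est 44 1 [625.2 164.5] riser est 30 -1 [ 78.7 122.2] riser est 30 1 [603.2 122.6] riser est 0 -1 [115.9  51.2] riser est 0 1 [565.7  51.6] 
203 40 [499.5  -0.9 500.2  -2.  499.2  -1.5]
204 45 [ 5.000e+02 -7.000e-01  5.006e+02 -1.200e+00  4.995e+02 -4.000e-01]
205 50 [500.7  -1.  501.3  -1.5 500.2  -0.9]
206 55 [500.7   1.3 501.3   0.9 500.3   1.3]
207 60 [500.5   4.6 501.2   3.7 500.4   3.2]
208 65 [500.7   6.1 501.    6.8 500.6   4.7]
209 70 [500.6   8.9 500.9   9.4 500.4   7.9]
210 75 [500.4  11.9 500.9  11.7 500.1  11.4]
211 80 [500.3  14.3 501.1  12.7 500.6  11.6]
212 85 [500.8  14.5 501.5  13.3 500.7  13.2]
213 90 [500.6  17.4 501.1  17.2 500.2  17.2]
214 95 [500.8  18.5 501.2  18.7 500.6  17.9]
215 100 [500.8  20.8 501.5  19.6 500.4  20.8]
216 105 [500.8  22.6 501.2  22.6 500.2  23.3]
217 110 [500.8  24.8 500.9  25.9 500.5  24.4]
218 115 [500.3  28.2 501.2  26.5 500.4  26.6]
219 120 [501.1  27.3 501.3  28.  500.6  27.7]
220 125 [500.2  32.4 500.8  31.6 499.9  32. ]
221 130 [500.5  33.1 500.8  33.2 500.   33.6]
222 135 [500.2  35.6 500.9  34.7 500.1  35. ]
223 140 [500.1  37.9 500.9  36.3 499.8  37.6]
224 145 [500.3  38.6 500.7  38.7 500.1  38.3]
225 150 [500.2  40.7 500.6  40.7 499.6  41.5]
226 155 [500.1  42.7 500.1  43.8 500.   41.6]
227 160 [500.7  42.2 500.8  43.1 500.3  42.3]
228 165 [501.1  42.5 501.4  42.7 500.6  43. ]
229 170 [499.1  50.5 499.5  50.5 498.9  50. ]
230 175 [499.6  50.4 499.9  50.5 499.2  50.5]
231 180 [499.6  51.8 500.6  49.8 499.7  50.2]
```

Run:
```python
from h import *
p=cv2.imread("pics/w3.png")
a=cv2.resize(p[200:235,262:290],None,fx=14,fy=14,interpolation=cv2.INTER_NEAREST)
b=cv2.resize(p[200:235,358:386],None,fx=14,fy=14,interpolation=cv2.INTER_NEAREST)
cv2.imwrite("pics/w3d.png",np.clip(np.hstack([a,b]).astype(float)*1.5,0,255).astype(np.uint8))
```

```text
(no output)
```

View pics/w3d.png

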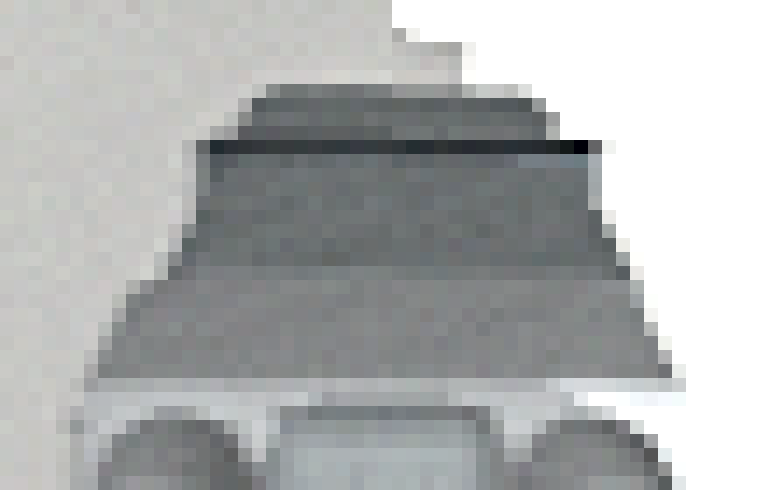

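```bash
python3 -m jog '[{"xyz":[0,0,0],"twist":0},{"xyz":[0,0,0],"twist":0},{"xyz":[0,0,0],"twist":0},{"xyz":[0,0,0],"twist":0}]' 100 && python3 -c "
from h import *
info(env.sense())"
```

```text
time: 7.3
eef_pos: [0.5403, 0.0411, 0.0332]
eef_rot: [-0.01, 1.0, -0.0, 0.0]
ft_force: [-1.2, 0.4, -0.5]
width: 0.0812
t 7.3 tcp [540.3  41.1  33.2] xyaw -178.8 F [-1.16  0.41 -0.54] w 81.2
```

```bash
python3 -m jog '[{"xyz":[0,0,-30],"twist":0},{"xyz":[0,0,-80],"twist":0},{"xyz":[10,40,-115],"twist":0},{"xyz":[10,90,-125],"twist":0},{"xyz":[10,90,-125],"twist":0},{"xyz":[10,90,-125],"twist":0}]' 100
python3 - <<'E'
from h import *
s=env.sense(); info(s)
p,d=env.grab_frame("wrist"); cv2.imwrite("pics/w4.png",p); np.save("pics/w4_d.npy",d)
info(env.sense())
E
```

```text
time: 8.05
eef_pos: [0.5281, 0.1307, 0.1581]
eef_rot: [-0.011, 1.0, -0.0, -0.0]
ft_force: [-0.0, 0.0, 0.1]
width: 0.0873
t 8.05 tcp [528.1 130.7 158.1] xyaw -178.75 F [-0.01  0.02  0.09] w 87.3
t 8.1 tcp [528.  130.2 157.8] xyaw -178.82 F [ 0.36  0.18 -0.05] w 86.8
```

View pics/w4.png

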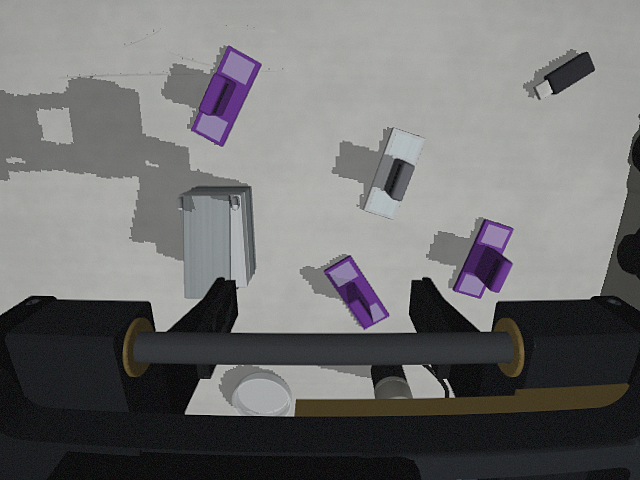

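Run:
```python
from h import *
s=env.sense(); s=dict(s); s["eef_pos"]=np.array([.52805,.13045,.15795]); c=cam("wrist",s)
p=cv2.imread("pics/w4.png"); d=np.load("pics/w4_d.npy")
crop=[cv2.resize(p[175:300,170:270],None,fx=4,fy=4,interpolation=cv2.INTER_CUBIC),cv2.resize(p[115:240,345:445],None,fx=4,fy=4,interpolation=cv2.INTER_CUBIC)]
cv2.imwrite("pics/w4c.png",np.hstack(crop))
P,px=cloud(c,d,175,175,262,285); P*=1000
# +y faces : points by height band, rotate by yaw 1.2 about riser centre
a=np.radians(1.2); L=(P[:,:2]-[540.7,40.8])@np.array([[np.cos(a),-np.sin(a)],[np.sin(a),np.cos(a)]])
side=(abs(L[:,0])<30)&(L[:,1]>22)&(L[:,1]<28)
for lo,hi in [(3,12),(12,22),(18,27),(31,36),(33,41)]:
    k=side&(P[:,2]>lo)&(P[:,2]<hi); f=np.polyfit(L[k,0],L[k,1],1) if k.sum()>9 else (0,0); print("+y",lo,hi,k.sum(),np.round([f[1],np.degrees(f[0])],2))
fr=(L[:,0]<-37)&(abs(L[:,1])<22)
for lo,hi in [(3,12),(12,27),(31,41)]:
    k=fr&(P[:,2]>lo)&(P[:,2]<hi); f=np.polyfit(L[k,1],L[k,0],1) if k.sum()>9 else (0,0); print("-x",lo,hi,k.sum(),np.round([f[1],np.degrees(-f[0])],2))
k=(L[:,1]<17.)&(L[:,1]>-17)&(abs(L[:,0])<36)&(P[:,2]>50)
A=np.c_[L[k],np.ones(k.sum())]; f=np.linalg.lstsq(A,P[k,2],rcond=None)[0]
for _ in range(3):
    g=abs(P[k,2]-A@f)<1.5; f=np.linalg.lstsq(A[g],P[k][g,2],rcond=None)[0]
print("plane",f,np.degrees(np.arctan(f[:2])),g.sum(),k.sum())
# slide
P,px=cloud(c,d,345,115,445,240); P*=1000
k=(P[:,2]>2)&(P[:,2]<8); print("slide plate",rect(P[k,:2]/1000),np.median(P[k,2]))
k=(P[:,2]>37)&(P[:,2]<48); print("grip top",rect(P[k,:2]/1000),np.median(P[k,2]),k.sum())
print("table",np.median(P[abs(P[:,2])<2.5,2]))
```

```text
+y 3 12 110 [25.39 -0.17]
+y 12 22 175 [25.34 -0.05]
+y 18 27 156 [25.31 -0.11]
+y 31 36 87 [24.78 -0.06]
+y 33 41 145 [2.48e+01 2.00e-02]
-x 3 12 86 [-40.52  -0.41]
-x 12 27 169 [-40.41  -0.54]
-x 31 41 120 [-40.86  -0.45]
plane [2.88477818e-01 9.31794250e-04 6.25465423e+01] [16.09167742  0.05338786] 3339 3478
slide plate [487.4 190.3  76.2  30.8 -17.4] 4.552050898940868
grip top [487.3 190.3  30.3  10.9 -16.6] 41.96662290442238 538
table -1.011402916068882
```

View pics/w4c.png

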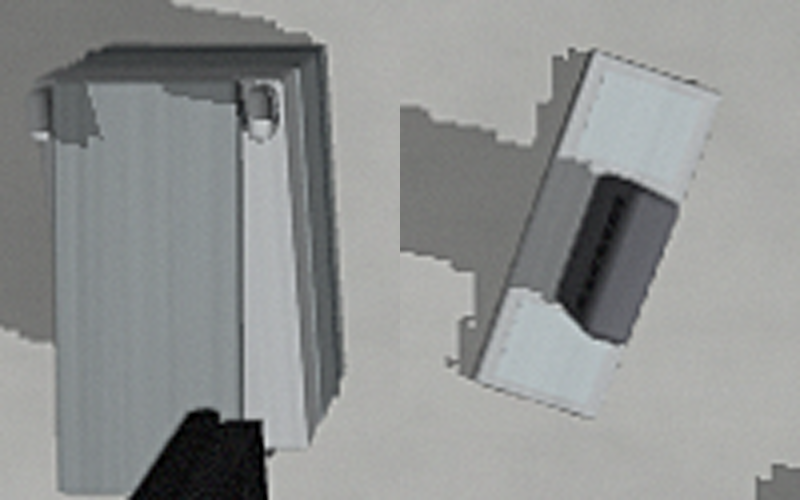

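```bash
python3 -m jog '[{"xyz":[12,20,20],"twist":8},{"xyz":[26,40,50],"twist":16},{"xyz":[39.4,60.7,90],"twist":18.4},{"xyz":[39.4,60.7,115],"twist":18.4},{"xyz":[39.4,60.7,125],"twist":18.4},{"xyz":[39.4,60.7,125],"twist":18.4}]' 45
python3 - <<'E'
from h import *
info(env.sense())
d=np.load("pics/w1_d.npy"); s=dict(env.sense()); s["eef_pos"]=np.array([.5447,-.1609,.16245]); a=np.radians(161.23)
s["eef_rot"]=(R.from_euler("z",a)*R.from_euler("x",np.pi)).as_quat(); c=cam("wrist",s)
P,px=cloud(c,d,280,155,375,280); P*=1000
a=np.radians(-18.6); L=(P[:,:2]-[542.8,-157.3])@np.array([[np.cos(a),-np.sin(a)],[np.sin(a),np.cos(a)]])
k=P[:,2]>20; A=np.c_[L,np.ones(len(L))]; f=np.linalg.lstsq(A[k],P[k,2],rcond=None)[0]
for _ in range(3):
    g=(abs(P[:,2]-A@f)<1.2)&(P[:,2]>17); f=np.linalg.lstsq(A[g],P[g,2],rcond=None)[0]
print(f,np.degrees(np.arctan(f[:2])))
h=g&(abs(L[:,1])<14); print("x ext",np.percentile(L[h,0],[0.2,1,99,99.8]),"y ext",np.percentile(L[g&(L[:,0]>-25),1],[.5,2,98,99.5]))
E
```

```text
time: 8.85
eef_pos: [0.4879, 0.1898, 0.0327]
eef_rot: [0.15, 0.989, -0.0, -0.001]
ft_force: [-0.4, 0.2, 0.1]
width: 0.041
t 8.85 tcp [487.9 189.8  32.7] xyaw 162.71 F [-0.4   0.18  0.12] w 41.0
[ 2.90242030e-01 -4.65734930e-04  3.23780993e+01] [16.18494969 -0.02668464]
x ext [-40.68440672 -39.97078021  34.87692727  35.9489365 ] y ext [-17.6122288  -17.45632546  17.58632062  17.71118695]
```

```bash
python3 -m jog '[{"xyz":[0.5,0.3,10],"twist":0},{"xyz":[0.5,0.3,18],"twist":0},{"xyz":[0.5,0.3,21.4],"twist":0},{"xyz":[0.5,0.3,21.4],"twist":0}]' 45 && python3 -m jog '[{"xyz":[0,0,0],"twist":0},{"xyz":[0,0,0],"twist":0},{"xyz":[0,0,0],"twist":0},{"xyz":[0,0,0],"twist":0},{"xyz":[0,0,0],"twist":0}]' 0 15
```

```text
time: 9.35
eef_pos: [0.4872, 0.1912, 0.0118]
eef_rot: [0.15, 0.989, -0.0, -0.0]
ft_force: [0.1, 0.8, -0.0]
width: 0.039
time: 9.98
eef_pos: [0.4874, 0.1912, 0.012]
eef_rot: [0.15, 0.989, 0.0, 0.0]
ft_force: [-0.2, 0.4, 2.0]
width: 0.0096
```

```bash
python3 -m jog '[{"xyz":[0,0,-10],"twist":0},{"xyz":[0,0,-50],"twist":0},{"xyz":[-5,-7,-100],"twist":-2},{"xyz":[-30,-42,-113],"twist":-8},{"xyz":[-60,-85,-113],"twist":-14},{"xyz":[-85,-118,-113],"twist":-18.5},{"xyz":[-91.7,-128.9,-105],"twist":-18.5},{"xyz":[-91.7,-128.9,-95],"twist":-18.5},{"xyz":[-91.7,-128.9,-90],"twist":-18.5},{"xyz":[-91.7,-128.9,-90],"twist":-18.5}]'
python3 - <<'E'
from h import *
s=env.sense(); info(s)
p,d=env.grab_frame("wrist"); cv2.imwrite("pics/w5.png",p); np.save("pics/w5_d.npy",d)
p,d=env.grab_frame("scene"); cv2.imwrite("pics/s5.png",cv2.resize(p[200:310,250:390],None,fx=5,fy=5,interpolation=cv2.INTER_CUBIC))
info(env.sense())
E
```

```text
time: 11.22
eef_pos: [0.5355, 0.0424, 0.1011]
eef_rot: [-0.012, 1.0, 0.0, -0.001]
ft_force: [-0.4, 0.1, -0.6]
width: 0.0098
t 11.22 tcp [535.5  42.4 101.1] xyaw -178.61 F [-0.44  0.11 -0.65] w 9.8
t 11.32 tcp [536.4  42.  101.8] xyaw -178.62 F [ 0.26  0.57 -0.4 ] w 9.6
```

View pics/w5.png

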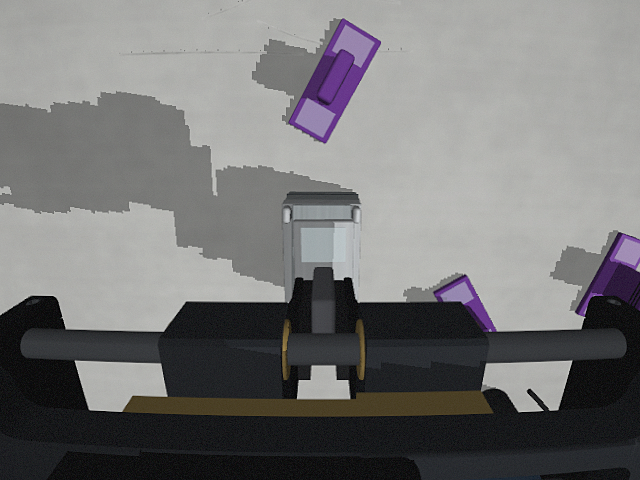

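View pics/s5.png

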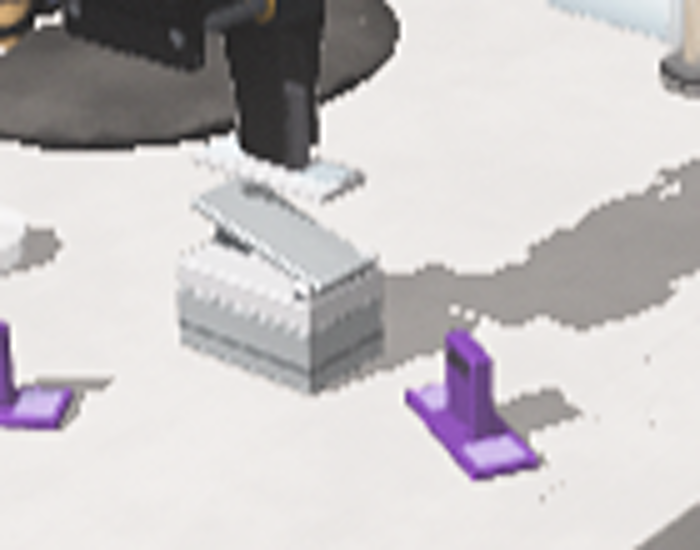

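```bash
cat > lat.py <<'E'
from h import *
import sys
def lat(f,s,r0,r1):
    d=np.load(f); c=cam("wrist",s); m=R.from_quat(s["eef_rot"]).as_matrix()
    for v in range(r0,r1,4):
        P,px=cloud(c,d,260,v,385,v+1); L=(P-s["eef_pos"])@m*1000; z=P[:,2]*1000
        k=z>25; 
        if k.sum()<5: continue
        print(v,"x",np.round(np.median(L[k,0]),1),"z",np.round(np.percentile(z[k],[5,50,95]),1),"y lo/hi all",np.round([L[k,1].min(),L[k,1].max()],1),end=" ")
        k=z>np.percentile(z[k],95)-3; print("top layer y",np.round([L[k,1].min(),L[k,1].max()],1),"mid",np.round((L[k,1].min()+L[k,1].max())/2,2))
E
python3 - <<'E'
from lat import *
s=dict(env.sense()); s["eef_pos"]=np.array([.5362,.0421,.1015]); lat("pics/w5_d.npy",s,196,280)
E
```

```text
200 x 35.2 z [32.8 34.  34.9] y lo/hi all [-25.9  22.9] top layer y [-25.9  22.9] mid -1.49
204 x 36.1 z [42.8 49.7 50.8] y lo/hi all [-26.2  23.2] top layer y [-18.   15.2] mid -1.4
208 x 34.0 z [46.9 51.3 52.3] y lo/hi all [-26.1  23.4] top layer y [-24.8  21.9] mid -1.44
212 x 31.7 z [49.2 52.  53. ] y lo/hi all [-26.3  22.7] top layer y [-24.6  21.9] mid -1.38
216 x 29.4 z [50.3 52.7 53.6] y lo/hi all [-26.4  23.5] top layer y [-24.7  21.2] mid -1.72
220 x 37.6 z [50.4 91.8 93. ] y lo/hi all [-24.7  23.5] top layer y [-14.8  14.3] mid -0.28
224 x 36.2 z [43.2 93.7 94.8] y lo/hi all [-25.8  22.9] top layer y [-15.1  14.2] mid -0.49
228 x 34.2 z [43.1 94.  95.3] y lo/hi all [-25.9  23. ] top layer y [-15.2  14.2] mid -0.54
232 x 32.2 z [43.  94.1 95.4] y lo/hi all [-25.9  23.2] top layer y [-15.3  14.3] mid -0.51
236 x 30.2 z [43.4 94.2 95.1] y lo/hi all [-26.   23.2] top layer y [-14.8  14.2] mid -0.27
240 x 28.0 z [43.5 94.  95. ] y lo/hi all [-26.3  23.2] top layer y [-14.8  14.3] mid -0.22
244 x 25.9 z [43.2 94.  95.3] y lo/hi all [-26.2  23.5] top layer y [-14.8  14.4] mid -0.22
248 x 23.8 z [43.4 94.  95.3] y lo/hi all [-26.6  23.5] top layer y [-14.9  14.4] mid -0.23
252 x 21.8 z [43.5 94.2 95. ] y lo/hi all [-25.8  22.9] top layer y [-15.1  14.6] mid -0.25
256 x 19.5 z [43.1 93.9 95.3] y lo/hi all [-26.   22.9] top layer y [-15.1  14.7] mid -0.18
260 x 17.5 z [43.5 94.  95.2] y lo/hi all [-25.8  23. ] top layer y [-15.1  14.7] mid -0.23
264 x 15.1 z [43.6 93.6 94.9] y lo/hi all [-26.   23.1] top layer y [-15.3  14.2] mid -0.53
268 x 13.0 z [43.5 93.8 98.2] y lo/hi all [-26.3  23.2] top layer y [-4.5  4. ] mid -0.22
272 x 10.9 z [ 43.2  94.  103.1] y lo/hi all [-26.3  23.3] top layer y [-4.9  3.9] mid -0.48
276 x 8.6 z [ 43.4  93.9 107.4] y lo/hi all [-26.4  22.8] top layer y [-4.8  4.3] mid -0.24
```

```bash
python3 -m jog '[{"xyz":[0,-1.1,6],"twist":0.2},{"xyz":[0,-1.1,12],"twist":0.2},{"xyz":[0,-1.1,13.5],"twist":0.2},{"xyz":[0,-1.1,13.5],"twist":0.2},{"xyz":[0,-1.1,13.5],"twist":0.2}]' 0 5 && python3 -m jog '[{"xyz":[0,0,0.7],"twist":0},{"xyz":[0,0,1.4],"twist":0},{"xyz":[0,0,1.4],"twist":0}]'
```

```text
time: 11.95
eef_pos: [0.537, 0.0398, 0.0886]
eef_rot: [-0.01, 1.0, -0.0, 0.0]
ft_force: [-1.0, 0.5, -0.9]
width: 0.0101
time: 12.32
eef_pos: [0.5368, 0.0399, 0.087]
eef_rot: [-0.01, 1.0, 0.0, -0.0]
ft_force: [-0.3, -0.2, -0.4]
width: 0.0102
```

Run:
```python
from lat import *
s=env.sense(); info(s); p,d=env.grab_frame("wrist"); np.save("pics/w6_d.npy",d); cv2.imwrite("pics/w6.png",p); lat("pics/w6_d.npy",s,196,264); info(env.sense())
```

```text
t 12.32 tcp [536.8  39.9  87. ] xyaw -178.9 F [-0.29 -0.16 -0.45] w 10.2
204 x 36.5 z [35.8 36.9 38.1] y lo/hi all [-23.5  25.4] top layer y [-22.7  25.4] mid 1.38
208 x 37.2 z [42.4 50.1 51.2] y lo/hi all [-23.2  25.9] top layer y [-16.3  18.2] mid 0.93
212 x 35.1 z [47.1 50.9 52.2] y lo/hi all [-23.3  24.4] top layer y [-21.8  24.4] mid 1.32
216 x 32.9 z [50.2 51.6 52.6] y lo/hi all [-22.5  24.4] top layer y [-22.5  24.4] mid 0.93
220 x 37.6 z [49.4 77.1 78.6] y lo/hi all [-22.7  24.4] top layer y [-14.8  14.4] mid -0.21
224 x 36.2 z [50.5 79.2 80.4] y lo/hi all [-22.8  24.6] top layer y [-15.1  14.6] mid -0.27
228 x 34.3 z [42.7 79.8 80.7] y lo/hi all [-23.6  25.8] top layer y [-15.1  14.1] mid -0.49
232 x 32.2 z [43.1 79.5 80.7] y lo/hi all [-23.7  25.8] top layer y [-14.6  14.3] mid -0.16
236 x 30.1 z [42.9 79.4 80.6] y lo/hi all [-24.   25.9] top layer y [-14.8  14.2] mid -0.28
240 x 28.0 z [42.6 79.4 80.8] y lo/hi all [-23.2  25.4] top layer y [-14.9  14.4] mid -0.22
244 x 25.9 z [42.7 79.5 80.6] y lo/hi all [-23.5  25.4] top layer y [-15.   14.5] mid -0.24
248 x 23.8 z [43.  79.4 80.5] y lo/hi all [-23.5  25.5] top layer y [-15.   14.5] mid -0.25
252 x 21.7 z [43.4 79.5 80.6] y lo/hi all [-23.4  25.6] top layer y [-15.1  14.5] mid -0.28
256 x 19.6 z [42.8 79.5 80.7] y lo/hi all [-23.6  25.7] top layer y [-15.   14.6] mid -0.2
260 x 17.4 z [42.7 79.4 80.6] y lo/hi all [-23.8  25.9] top layer y [-15.1  14.7] mid -0.21
t 12.38 tcp [536.8  39.9  87.1] xyaw -178.91 F [ 0.11 -0.46 -0.68] w 10.2
```

```bash
python3 -m jog '[{"xyz":[0,1.2,0],"twist":-0.1},{"xyz":[0,1.2,0],"twist":-0.1},{"xyz":[0,1.2,0],"twist":-0.1}]'
python3 - <<'E'
from lat import *
s=env.sense(); info(s); p,d=env.grab_frame("wrist"); np.save("pics/w6_d.npy",d); lat("pics/w6_d.npy",s,204,232); info(env.sense())
E
```

```text
time: 12.75
eef_pos: [0.5368, 0.0411, 0.0871]
eef_rot: [-0.01, 1.0, 0.0, -0.0]
ft_force: [-0.1, -0.6, -0.5]
width: 0.0101
t 12.75 tcp [536.8  41.1  87.1] xyaw -178.8 F [-0.1  -0.58 -0.5 ] w 10.1
204 x 36.6 z [36.1 37.2 38.2] y lo/hi all [-24.6  24.2] top layer y [-24.6  24.2] mid -0.18
208 x 37.2 z [42.5 50.1 51.3] y lo/hi all [-24.6  24.7] top layer y [-17.4  17.1] mid -0.17
212 x 35.1 z [47.7 51.  52.4] y lo/hi all [-24.5  24. ] top layer y [-23.   22.8] mid -0.12
216 x 33.0 z [50.1 51.8 52.7] y lo/hi all [-23.6  23.2] top layer y [-23.6  23.2] mid -0.22
220 x 37.5 z [50.  76.9 78.3] y lo/hi all [-23.7  23.4] top layer y [-14.8  14.4] mid -0.19
224 x 36.2 z [50.5 79.3 80.5] y lo/hi all [-23.8  23.4] top layer y [-15.1  14.7] mid -0.22
228 x 34.2 z [42.6 79.3 80.8] y lo/hi all [-24.9  24.6] top layer y [-15.2  14.3] mid -0.48
t 12.8 tcp [536.8  41.1  87.1] xyaw -178.8 F [-0.51 -0.88 -1.62] w 10.2
```

```bash
python3 -m jog '[{"xyz":[0,0,1.5],"twist":0},{"xyz":[1,0,2.8],"twist":0},{"xyz":[2,0,4.2],"twist":0},{"xyz":[2,0,4.2],"twist":0}]'
python3 - <<'E'
from h import *
s=env.sense(); info(s); print(s["wrist_torque"]); p,d=env.grab_frame("scene"); cv2.imwrite("pics/s7.png",cv2.resize(p[200:310,250:390],None,fx=5,fy=5,interpolation=cv2.INTER_CUBIC)); info(env.sense())
E
```

```text
time: 13.3
eef_pos: [0.5347, 0.041, 0.0828]
eef_rot: [-0.01, 1.0, -0.0, -0.0]
ft_force: [-0.6, 0.0, 0.6]
width: 0.0101
t 13.3 tcp [534.7  41.   82.8] xyaw -178.8 F [-0.61  0.01  0.6 ] w 10.1
[ 0.09742253 -0.14358229 -0.04648766]
t 13.35 tcp [534.7  41.   82.8] xyaw -178.8 F [ 0.19 -0.69 -0.08] w 10.2
```

View pics/s7.png

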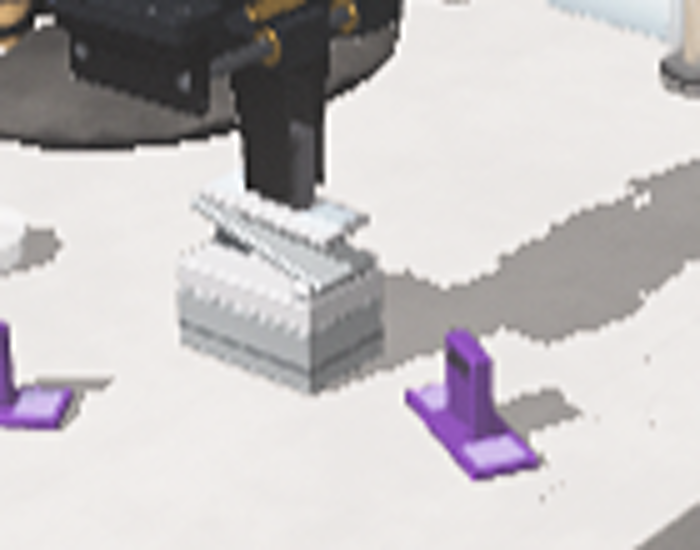

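```bash
python3 -m jog '[{"xyz":[1,0,1.5],"twist":0},{"xyz":[1.9,0,2.9],"twist":0},{"xyz":[1.9,0,2.9],"twist":0}]'
python3 - <<'E'
from h import *
s=env.sense(); info(s); print(s["wrist_torque"]); p,d=env.grab_frame("wrist"); cv2.imwrite("pics/w8.png",p);np.save("pics/w8_d.npy",d)
c=cam("wrist",s)
for box in [(295,228,350,262)]:
    P,_=cloud(c,d,*box); P*=1000; P=P[P[:,2]>P[:,2].max()-14]; 
    A=np.c_[P[:,:2]-P[:,:2].mean(0),np.ones(len(P))]; f=np.linalg.lstsq(A,P[:,2],rcond=None)[0]
    for _ in range(4):
        g=abs(P[:,2]-A@f)<1.5; f=np.linalg.lstsq(A[g],P[g,2],rcond=None)[0]
    print("slide tilt",np.degrees(np.arctan(f[:2])),g.sum(),len(g),P[:,2].min(),P[:,2].max())
E
```

```text
time: 13.72
eef_pos: [0.5326, 0.041, 0.0798]
eef_rot: [-0.01, 1.0, 0.0, -0.0]
ft_force: [0.1, 0.5, 0.1]
width: 0.01
t 13.72 tcp [532.6  41.   79.8] xyaw -178.81 F [0.07 0.46 0.08] w 10.0
[ 0.07100817 -0.17874486 -0.00223836]
slide tilt [7.07615864 0.39590755] 1820 1863 66.48248558766137 72.23173129032459
```

View pics/w8.png

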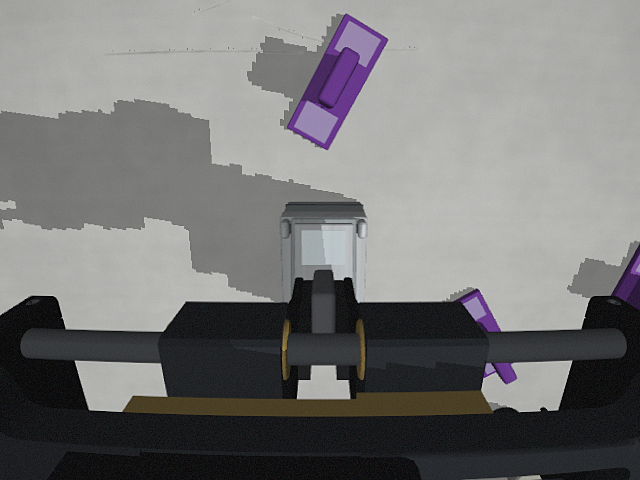

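```bash
cat > tilt.py <<'E'
from lat import *
s=env.sense(); info(s); print(s["wrist_torque"]); p,d=env.grab_frame("wrist"); 
import sys; n=sys.argv[1]; cv2.imwrite(f"pics/{n}.png",p);np.save(f"pics/{n}_d.npy",d)
c=cam("wrist",s)
P,_=cloud(c,d,300,232,345,262); P*=1000; P=P[P[:,2]>P[:,2].max()-16]
A=np.c_[P[:,:2]-P[:,:2].mean(0),np.ones(len(P))]; f=np.linalg.lstsq(A,P[:,2],rcond=None)[0]
for _ in range(4):
    g=abs(P[:,2]-A@f)<1.2; f=np.linalg.lstsq(A[g],P[g,2],rcond=None)[0]
print("slide tilt",np.degrees(np.arctan(f[:2])),g.sum(),len(g))
lat(f"pics/{n}_d.npy",s,200,240)
E
python3 -m jog '[{"xyz":[0.9,0,1.5],"twist":0},{"xyz":[1.7,0,3],"twist":0},{"xyz":[2.4,0,4.5],"twist":0},{"xyz":[2.4,0,4.5],"twist":0}]' && python3 tilt.py w9
```

```text
time: 14.28
eef_pos: [0.5302, 0.041, 0.0753]
eef_rot: [-0.01, 1.0, 0.0, -0.0]
ft_force: [0.0, -1.0, -0.9]
width: 0.0102
t 14.28 tcp [530.2  41.   75.3] xyaw -178.8 F [ 0.01 -1.   -0.92] w 10.2
[ 0.1005105  -0.13981201 -0.02766091]
slide tilt [12.79836732  0.3779971 ] 1250 1349
216 x 29.5 z [25.4 26.6 27.8] y lo/hi all [-24.   24.3] top layer y [-24.   24.3] mid 0.13
220 x 30.0 z [36.3 37.4 38.2] y lo/hi all [-24.7  24.3] top layer y [-24.7  24.3] mid -0.21
224 x 30.8 z [42.8 48.8 50. ] y lo/hi all [-24.5  24.1] top layer y [-16.7  16.3] mid -0.24
228 x 31.8 z [44.4 59.6 60.8] y lo/hi all [-24.6  24.2] top layer y [-14.8  14.3] mid -0.24
232 x 29.8 z [49.6 60.2 61.5] y lo/hi all [-23.7  23.3] top layer y [-14.7  14.4] mid -0.15
236 x 28.0 z [49.6 61.3 62.5] y lo/hi all [-23.9  23.4] top layer y [-14.8  14.4] mid -0.21
```

```bash
python3 -m jog '[{"xyz":[0.4,0,0.8],"twist":0},{"xyz":[0.7,0,1.5],"twist":0},{"xyz":[0.7,0,1.5],"twist":0}]' && python3 tilt.py w10
```

```text
time: 14.7
eef_pos: [0.5298, 0.0409, 0.0739]
eef_rot: [-0.01, 1.0, 0.0, -0.0]
ft_force: [0.4, 0.0, 0.5]
width: 0.0101
t 14.7 tcp [529.8  40.9  73.9] xyaw -178.81 F [0.39 0.02 0.54] w 10.1
[ 0.11770567 -0.13720399 -0.00697155]
slide tilt [13.94031895  0.71411529] 1231 1343
220 x 29.5 z [33.5 34.4 35.6] y lo/hi all [-24.2  25.1] top layer y [-24.2  23.8] mid -0.19
224 x 29.3 z [41.2 42.3 43.5] y lo/hi all [-24.5  24. ] top layer y [-24.5  24. ] mid -0.23
228 x 31.4 z [43.6 57.1 58.3] y lo/hi all [-25.   24.5] top layer y [-15.   14.5] mid -0.24
232 x 29.5 z [48.3 57.9 59.1] y lo/hi all [-25.2  24.8] top layer y [-14.9  14.5] mid -0.22
236 x 27.6 z [49.8 58.7 59.9] y lo/hi all [-23.7  23.1] top layer y [-14.9  14.4] mid -0.21
```

```bash
python3 -m jog '[{"xyz":[0.2,0,0.6],"twist":0},{"xyz":[0.4,0,1.2],"twist":0},{"xyz":[0.4,0,1.2],"twist":0}]' && python3 tilt.py w11
```

```text
time: 15.12
eef_pos: [0.5294, 0.0409, 0.0727]
eef_rot: [-0.01, 1.0, 0.0, 0.0]
ft_force: [-0.2, 0.1, 0.1]
width: 0.01
t 15.12 tcp [529.4  40.9  72.7] xyaw -178.8 F [-0.23  0.07  0.14] w 10.0
[ 0.10699768 -0.22620486  0.02646859]
slide tilt [16.72002251  0.57724605] 1208 1342
220 x 29.2 z [31.1 32.  32.9] y lo/hi all [-24.5  25. ] top layer y [-24.5  24.1] mid -0.18
224 x 29.2 z [39.3 40.5 41.4] y lo/hi all [-24.6  24.2] top layer y [-24.6  24.2] mid -0.17
228 x 29.7 z [43.3 50.1 51.5] y lo/hi all [-24.9  24.3] top layer y [-17.4  17.1] mid -0.15
232 x 29.3 z [48.2 55.8 56.8] y lo/hi all [-24.9  24.5] top layer y [-15.   14.5] mid -0.22
236 x 27.3 z [50.1 56.6 58.2] y lo/hi all [-24.1  23.8] top layer y [-14.9  14.5] mid -0.2
```

```bash
python3 -m jog '[{"xyz":[0,0,0.5],"twist":0},{"xyz":[0,0,0.5],"twist":0}]' && python3 -m jog '[{"xyz":[-0.1,0,0.5],"twist":0},{"xyz":[-0.1,0,0.5],"twist":0}]' && python3 tilt.py w12
```

```text
time: 15.42
eef_pos: [0.5294, 0.0409, 0.0725]
eef_rot: [-0.01, 1.0, -0.0, 0.0]
ft_force: [-1.5, 0.8, 3.8]
width: 0.0097
time: 15.68
eef_pos: [0.5295, 0.0409, 0.0722]
eef_rot: [-0.01, 1.0, -0.0, 0.0]
ft_force: [-1.8, -0.6, 6.8]
width: 0.01
t 15.68 tcp [529.5  40.9  72.2] xyaw -178.8 F [-1.77 -0.64  6.83] w 10.0
[ 0.04469613 -0.02582979  0.01862213]
slide tilt [16.83847924  0.34533263] 1233 1344
220 x 29.2 z [30.4 31.7 32.8] y lo/hi all [-23.6  24.9] top layer y [-23.6  24. ] mid 0.22
224 x 29.2 z [38.9 40.1 41.1] y lo/hi all [-24.6  24.2] top layer y [-24.6  24.2] mid -0.22
228 x 29.8 z [42.9 50.  51.3] y lo/hi all [-24.7  24.1] top layer y [-17.4  17.1] mid -0.16
232 x 29.3 z [47.8 55.4 56.7] y lo/hi all [-25.   24.4] top layer y [-14.9  14.5] mid -0.24
236 x 27.4 z [49.6 56.4 57.8] y lo/hi all [-24.   23.6] top layer y [-15.   14.6] mid -0.19
```

Run:
```python
from lat import *
p=cv2.imread("pics/w12.png")
cv2.imwrite("pics/w12c.png",cv2.resize(p[205:325,265:380],None,fx=5,fy=5,interpolation=cv2.INTER_CUBIC))
s=env.sense(); c=cam("wrist",s); d=np.load("pics/w12_d.npy"); info(s)
for v in range(218,240):
    P=pts(c,[[u,v] for u in range(305,343)],d[v,305:343])*1000; print(v,np.round(np.median(P,0),1))
q,dd=env.grab_frame("scene"); cv2.imwrite("pics/s12.png",cv2.resize(q[200:310,250:390],None,fx=5,fy=5,interpolation=cv2.INTER_CUBIC))
info(env.sense())
```

```text
t 15.72 tcp [529.5  40.9  72.2] xyaw -178.8 F [-0.89  0.16  5.11] w 10.2
218 [500.7  40.1  25.5]
219 [500.8  40.1  27.7]
220 [500.3  40.1  31.4]
221 [500.3  40.1  33.9]
222 [500.3  40.1  36. ]
223 [500.2  40.1  38.2]
224 [500.2  39.   40.3]
225 [500.3  40.1  42.1]
226 [500.6  40.1  43.2]
227 [499.2  40.   49.5]
228 [499.7  40.   50.1]
229 [498.6  40.   55.3]
230 [499.   39.5  55.7]
231 [499.5  40.   55.9]
232 [500.   40.1  55.9]
233 [500.5  40.1  56.2]
234 [501.   40.1  56.2]
235 [501.3  40.1  57. ]
236 [501.9  40.1  57. ]
237 [502.3  40.1  57.2]
238 [502.8  39.6  57.5]
239 [503.3  40.1  57.4]
t 15.78 tcp [529.5  40.9  72.2] xyaw -178.8 F [-1.2   0.21  5.75] w 10.1
```

View pics/w12c.png

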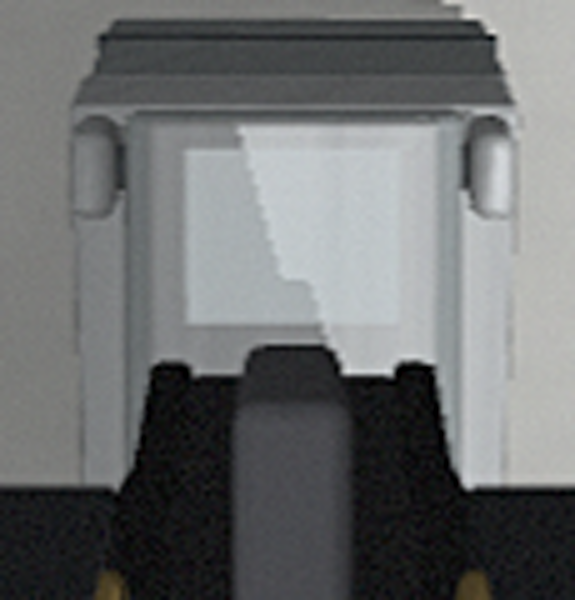

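View pics/s12.png

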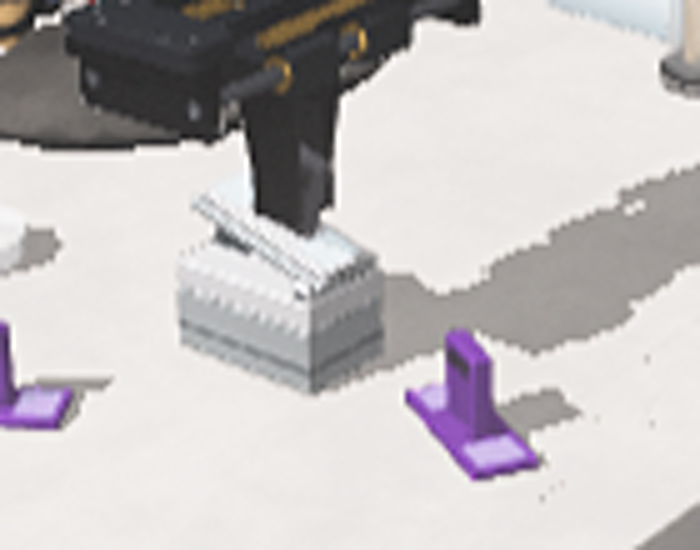

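```bash
python3 -m jog '[{"xyz":[0,0,0],"twist":0},{"xyz":[0,0,0],"twist":0},{"xyz":[0,0,0],"twist":0},{"xyz":[0,0,0],"twist":0}]' 0 12
python3 - <<'E'
from h import *
s=env.sense(); info(s); print(s["wrist_torque"]); p,d=env.grab_frame("wrist"); np.save("pics/w13_d.npy",d)
c=cam("wrist",s); a=np.radians(1.2)
for r1 in (262,275):
    P,px=cloud(c,d,296,231,350,r1); P*=1000; L=(P[:,:2]-[540,40.9])@np.array([[np.cos(a),-np.sin(a)],[np.sin(a),np.cos(a)]])
    g=abs(L[:,1])<13.5; P,L=P[g],L[g]; A=np.c_[L,np.ones(len(L))]; g=abs(P[:,2]-(55.5+.289*(L[:,0]+41)))<2.5
    for _ in range(5):
        f=np.linalg.lstsq(A[g],P[g,2],rcond=None)[0]; g=abs(P[:,2]-A@f)<1.2
    th=np.arctan(f[0]); print(r1,"tilt",np.degrees(np.arctan(f[:2])),g.sum(),"z at local -25:",f[2]-25*f[0],"expected flush:",62.55-25*.2885+5/np.cos(th))
info(env.sense())
E
```

```text
time: 16.27
eef_pos: [0.5295, 0.0409, 0.0722]
eef_rot: [-0.01, 1.0, -0.0, 0.0]
ft_force: [-1.0, 0.1, 5.6]
width: 0.0099
t 16.27 tcp [529.5  40.9  72.2] xyaw -178.8 F [-0.95  0.12  5.61] w 9.9
[ 0.07655817  0.04747809 -0.02762998]
262 tilt [16.44625817  0.41809359] 1474 z at local -25: 60.765241000081794 expected flush: 60.55079839486348
275 tilt [15.66879487  0.21131962] 2075 z at local -25: 60.633767434641804 expected flush: 60.53047628855818
t 16.32 tcp [529.5  40.9  72.2] xyaw -178.8 F [-1.6   0.    5.93] w 9.8
```

Run:
```python
from h import *
p,d=env.grab_frame("top"); cv2.imwrite("pics/t14.png",p); a=cv2.imread("pics/top0.png"); info(env.sense())
for n,b in dict(case=(180,170,215,210),dish=(245,160,280,192),p2=(200,215,235,255),p3=(148,235,178,278),p1=(262,295,297,337),ring=(447,308,477,338),jar=(447,208,490,247)).items():
    x0,y0,x1,y1=b; print(n,np.abs(p[y0:y1,x0:x1].astype(int)-a[y0:y1,x0:x1]).mean().round(1))
```

```text
t 16.38 tcp [529.5  40.9  72.2] xyaw -178.8 F [-0.88  0.25  5.41] w 9.8
case 57.2
dish 52.8
p2 89.4
p3 55.1
p1 55.6
ring 23.2
jar 42.1
```

View pics/t14.png

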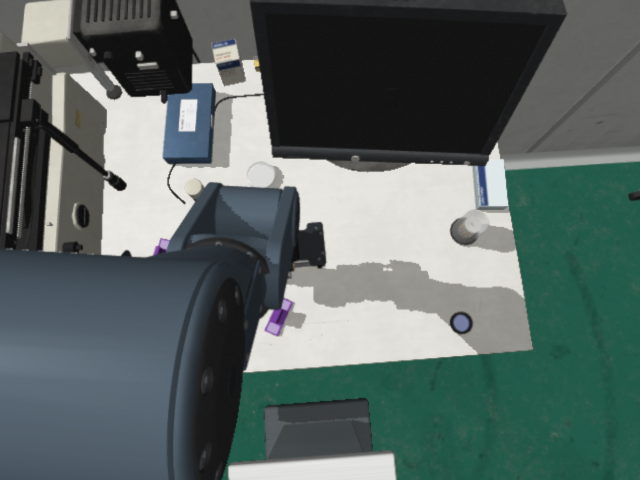

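The top view shows the case (193,188), dish (261,176), jar (466,231), ring (461,323) and purple carrier (279,316) all where they started. The arm hides the rest.

```bash
python3 -c "
from h import *
env.sign_off(); info(env.sense())"
```

```text
the job is handed in; nothing more can be done
the job is handed in; nothing more can be done
```

The wedge is stacked on the riser and released, and I handed in still holding the slide carrier pressed on the sloping plate, at about 16.4 s. No verdict came back.

- **Wedge:** it stands flat with its edges about 0.5 mm off the riser's in x and y, and their yaws agree.
- **Tilt:** the moves can't tilt the tool, so I pivoted the carrier between the pads. I used a 5 N grip with its upper end resting on the plate, then raised the grip to 12 N once it lay flush.
- **Carrier fit:** its tilt read 15.7–16.4° against the plate's 16.1°. The surface heights matched flush contact to within 0.2 mm, and the carrier is centred sideways.
- **Press force:** about 5.5 N up and -1 N in x, mostly square to the slope.
- **Wedge afterwards:** it had not moved under the pressing.

Three checks were short of ideal:
- **Along the slope:** the carrier sits about 1 mm below the exact middle, and I left it there.
- **Other objects:** in the last top view the case, dish, ring filter, jar and nearest purple carrier looked unmoved. The arm hid the other two purple carriers. My automatic picture comparison was no use because of shadows and the arm in view.
- **Grip height:** the carrier seems to have slid about 1–2 mm up between the pads. By my figures, the fingertips still clear its plate and the wedge.

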